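# Switch the light source over to the stereo microscope

### The job

The bench light source is shut off, its selector lever resting in the middle notch of the gate on top. Send the light to the stereo microscope: lift the lever straight up out of the middle notch, swing it over to the notch on the side where the stereo microscope stands, let it down fully into that notch and let go.

Things in the scene. Friction and masses are not known exactly. Their poses are not given: they have to be found in the camera images.
- light_source: Fixed cream box, 220 x 240 mm, top 120 mm above the bench, a black light port on its +y and -y sides. Origin: centre of the underside, on the bench; x to its back (away from the robot, yaw within 0.3 rad), z up. Lever pivot: upright post (to 210 mm above the bench) at x = 65 mm, y = 0. In front of it, at 95 mm radius, stands the gate: a steel comb with three open-topped notches, 18 mm wide.
- lever_knob (a point): Centre of the upright black round knob (26 mm diameter, 40 mm tall) on the end of the level 10 mm steel lever bar. At rest in a notch it is 190 mm above the bench; at selector angle q, x = 65 - 140 cos q, y = 140 sin q mm in the light source's frame. The lever slides straight up its post, at most 45 mm, and sinks back by itself (2 N); raised 20 mm it clears the gate's teeth.
- selector (a joint): Angle q of the lever about its upright pivot, rad: 0 in the middle notch (shut), +0.63 in the notch on the light source's +y side, -0.63 on its -y side; stops at +-0.70. It turns easily once lifted, without a spring, and has 0.04 rad of play in a notch. The gate's teeth are 20 mm high (tops 160 mm above the bench), their upper 8 mm sloping into the notches.
- microscope_front (a point): Stereo microscope, fixed: black base 240 x 200 mm, pale stage plate, steel column, cream head with twin black eyepieces, about 330 mm tall. This point: middle of the base's front edge (towards the robot), on the bench. It stands beside the light source, on its +y or -y side, 0.3 m or more from its middle. The round-footed bench magnifier on the opposite side is not it.

How it is judged:
By the outcome, as a careful person would: the job done as asked, in the order asked, and still so for the second after the job is handed in, with the robot touching nothing.
It also fails if it takes over 32 s, if anything falls off the work surface, if the arm or the gripper's body presses on something with over 40 N, if the wrist force passes 120 N, or if a joint passes its speed limit or range.

### The arm

A 6-joint arm with a two-finger parallel gripper is mounted at the origin on the work surface. World frame = base frame: x ahead of the robot, y to its left, z up, the work surface at z = 0. Lengths are in m, angles in rad, forces in N, time in s.
With the tool pointing down it reaches from about 0.35 to 0.85 m from the base axis. Payload 8.1 kg.
Tool frame: the origin (TCP) lies midway between the tips of the shut fingers; the grasp point (between the pads) lies 19 mm behind it (robot.tcp_to_grasp is the distance from the TCP to the grasp point, in m); x points along the fingers, y is the direction in which the jaws open and shut, and the axes are right-handed (so a half turn about x gives the same grasp; the last joint's range is limited). The gripper opens to 93 mm and grips with 3 to 60 N. Pads are 15 mm wide; open, the fingers measure 128 mm over their backs; the gripper's body (75 mm by 188 mm) begins 65 mm behind the grasp point.
Start: joints at [-1.239, 0.13, 1.488, -0, 1.523, -0.085], TCP at [0.243, -0.549, 0.219] pointing down, gripper open.
Joint ranges: [-2.96, 2.96], [-0.89, 2.26], [0.02, 2.5], [-1.34, 4.48], [0, 2.73], [-2.66, 2.66]. Speed limits (rad/s): [2.39, 2.39, 2.79, 3.14, 3.14, 3.14].

### API

Orientations are given as a rotation vector (axis times angle).
In Python, from plant import robot gives the robot as it stands.
- The arm moves only by the tool play_rows, never from a script. Its argument "plan" is a list of rows, each an object with "slide": the shift along the world's x, y, z as a fraction of full scale, a list of three; "roll": the turn about the world's z as a fraction of full scale; "fingers": the gripper command: -1 is shut, 1 is fully open, values between are in proportion. A call has 1 to 20 rows; each row shifts and turns the commanded pose from where the row before left it; what a row does not reach is not made up. Full scale, the value 1, is 30 mm for a shift and 8 degrees for a turn. A row lasts 1/8 s, in which the tool goes at most 62.5 mm and 10.7 degrees, less where a joint would pass 70% of its speed; a pose out of reach is approached as far as the arm can. A call with a number of a shift or a turn outside -1 to 1 is refused whole. A call with a gripper value outside its range is refused whole. The fingers move at their own pace and stop on an object; "squeeze" is the grip in N (left out, the last holds). Time passes only in rows, so rows that do not move let the fingers close. It gives the time, the measured TCP pose, the force and the opening at its end, in the units of the state.
- robot.read_state(): the state, without advancing time (a new reading comes with each control period).
- robot.read_camera(name): name is "side" or "top" or "wrist"; returns the picture (420x560x3 uint8, red, green, blue); there is no depth.
- robot.get_calibration(name): a dict with "fx", "fy", "cx", "cy" (pixels), "distortion" ([k1, k2, p1, p2, k3] as OpenCV has them; the pictures are not rectified), "R" (3x3) and "t" (3): a world point X has camera coordinates R X + t; the wrist camera has in their place "T_tool_cam" (4x4, takes a point from camera to tool coordinates, whose origin is the TCP and whose axes are the tool frame's). Camera axes: x right, y down, z forward; pixel columns grow to the right and rows downward; lengths in m; the calibration is good to about 2 mm. A picture is of the moment at which its call begins: read the wrist's pose just before it. get_calibration takes no time and is no camera call.
- robot.close_job(): hands the job in, once; it reports no verdict.
Trained networks look in the newest picture that a camera, given by its name, has taken for a name from the list of things; names that differ only in an ending like _2 or _b are one class to them, and where a whole thing is asked for, a point or a joint stands for the part that bears it (a point fixed in the world has none). Each returns a list of dicts, best first, with "p" (0 to 1); they miss things now and then, are a little off and sometimes report something else, mostly with a low value. They report only what shows in the picture. A call takes as long as a camera call.
- robot.boxes_of(camera, target): "extent" ([centre column, centre row, width, height] in pixels, round what is visible of it).
- robot.regions_of(camera, target): "region" (420x560 bool, what is visible of it) and "extent" ([centre column, centre row, width, height] in pixels, round what is visible of it).
- robot.mark_of(camera, target): "point" ([column, row] in pixels: a listed point, or the origin of a listed thing).
The state is a dict: "t": time; "q": joint angles; "dq": joint speeds; "joint_torque": joint torques, N m; "tool_pos": TCP position; "orientation": TCP orientation; "force": force on the tool from outside, world axes, zero at the start; "wrist_torque": the same for the moment, N m; "opening": finger opening in m.
Only numpy, scipy, OpenCV 4.12 (cv2) and the standard library are available. Lean on these libraries where they do the work, as an engineer would, in place of code of your own. Each camera call takes 0.05 s, during which the arm holds its last target.

## Working session

There is one attempt and no reset: what is moved stays moved. The work goes in short steps, Python scripts to look and compute and a tool call to move; the robot and the scene stay as the last step left them, time stands still between calls to the robot, and variables do not carry over. Pictures are saved under pics/ and viewed, and the job is handed in when it is done.

Besides the shell and the picture viewer there is one more tool, called as a command line: name --argument value ..., lists and objects as JSON in quotes. play_rows: Moves the arm, as the interface text tells. Its arguments: {"type":"object","properties":{"plan":{"type":"array","items":{"type":"object","properties":{"slide":{"type":"array","items":{"type":"number","minimum":-1,"maximum":1}},"roll":{"type":"number","minimum":-1,"maximum":1},"fingers":{"type":"number"}}}},"squeeze":{"type":"number"}},"required":["plan"]}

```bash
mkdir -p pics; ls; cat > h.py <<'E'
from plant import robot
import numpy as np, cv2
def save(n,im): cv2.imwrite('pics/'+n,im[:,:,::-1])
E
python3 - <<'E'
from h import *
s=robot.read_state(); print(s)
for c in ['side','top']:
    save(c+'0.png',robot.read_camera(c)); print(c,robot.get_calibration(c))
    for n in ['lever_knob','light_source','microscope_front']:
        print(c,n,[(np.round(d['point'],1),round(d['p'],2)) for d in robot.mark_of(c,n)][:3])
print(robot.read_state()['t'])
E
```

```text
pics
{'t': 0.0, 'q': array([-1.23937235e+00,  1.31125314e-01,  1.48928721e+00, -2.67269342e-05,
        1.52303873e+00, -8.54049170e-02]), 'dq': array([-0.00041615, -0.00114941,  0.00034633,  0.000288  ,  0.00165329,
        0.00088601]), 'joint_torque': array([-2.97615668e-03, -5.59841430e+01, -4.91767788e+01,  7.65668065e-02,
        3.58009490e-02, -1.59300648e-04]), 'tool_pos': array([ 0.24273417, -0.54806457,  0.21760454]), 'orientation': array([ 1.99210689,  0.42323255, -1.99262525]), 'force': array([-0.01010385, -0.20534212,  0.27083625]), 'wrist_torque': array([ 0.0208832 ,  0.02226881, -0.03683804]), 'opening': 0.09284193605922854}
side {'fx': 464.8296744324621, 'fy': 464.8296744324621, 'cx': 278.3176440921835, 'cy': 218.30994215750863, 'distortion': array([-0.08345915,  0.        ,  0.        ,  0.        ,  0.        ]), 'R': array([[-0.9859103 , -0.16640037, -0.01708221],
       [-0.10736619,  0.7078117 , -0.69819418],
       [ 0.12827076, -0.68652278, -0.71570461]]), 't': array([0.56693469, 0.17248786, 1.37596792])}
side lever_knob [(array([292.3, 202.3]), 0.9)]
side light_source [(array([271.8, 244.6]), 0.56)]
side microscope_front [(array([310. , 162.3]), 0.93)]
top {'fx': 388.97764470589476, 'fy': 388.97764470589476, 'cx': 279.16782945675976, 'cy': 213.54710336291518, 'distortion': array([-0.02923047,  0.        ,  0.        ,  0.        ,  0.        ]), 'R': array([[-1.43810261e-02, -9.99896427e-01, -5.67472071e-04],
       [-9.98837110e-01,  1.43919049e-02, -4.60141407e-02],
       [ 4.60175419e-02, -9.49183940e-05, -9.98940627e-01]]), 't': array([-9.88671153e-04,  5.84635615e-01,  1.13436035e+00])}
top lever_knob []
top light_source [(array([288.7, 204.9]), 0.77)]
top microscope_front [(array([428.7, 223.8]), 0.58)]
0.4
```

View pics/side0.png

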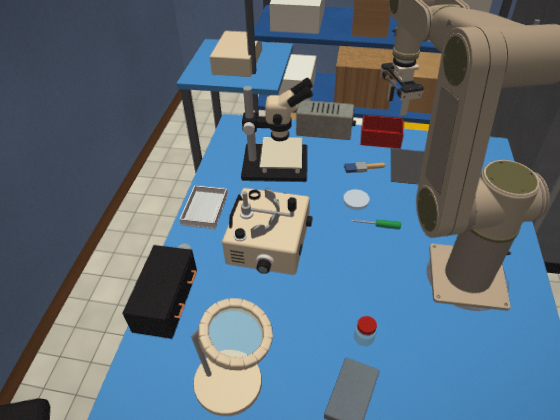

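View pics/top0.png

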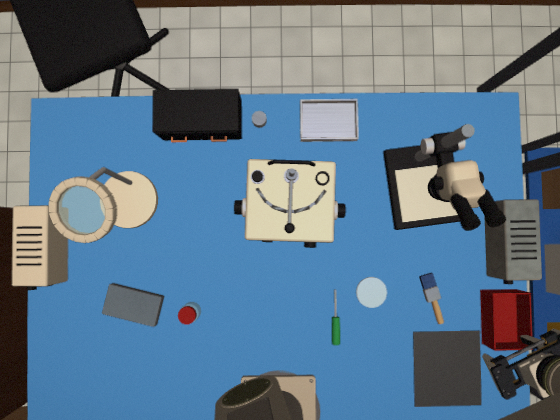

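The microscope stands on the right of the top view (world −y), and the round-footed magnifier is on the left. In the top view the knob is at about (289,228) and the post at about (291,174). In the side view the knob is at about (292,203).

```bash
cat >> h.py <<'E'
def atz(c,uv,z):
    k=robot.get_calibration(c); K=np.array([[k['fx'],0,k['cx']],[0,k['fy'],k['cy']],[0,0,1.]])
    u=cv2.undistortPoints(np.array([[uv]],float),K,np.array(k['distortion']))[0,0]
    R=np.array(k['R']);o=-R.T@k['t'];d=R.T@np.array([u[0],u[1],1]);return o+d*(z-o[2])/d[2]
E
python3 - <<'E'
from h import *
im=cv2.imread('pics/top0.png')[140:260,220:360]; cv2.imwrite('pics/top0z.png',cv2.resize(im,None,fx=5,fy=5,interpolation=cv2.INTER_CUBIC))
im=cv2.imread('pics/side0.png')[180:280,215:325]; cv2.imwrite('pics/side0z.png',cv2.resize(im,None,fx=6,fy=6,interpolation=cv2.INTER_CUBIC))
print(atz('side',(292.3,202.3),.19),atz('top',(289,228),.21),atz('top',(291,174),.21), atz('top',(428.7,223.8),0))
for uv in [(247.5,160),(336,162),(333,242),(245,239)]: print(atz('top',uv,.12))
E
```

```text
[ 0.53767697 -0.03974824  0.19      ] [ 0.53984815 -0.03287489  0.21      ] [ 0.67236073 -0.03985661  0.21      ] [ 0.54800025 -0.45666289  0.        ]
[0.72537868 0.07389258 0.12      ]
[ 0.7165478  -0.16459636  0.12      ]
[ 0.50155839 -0.15198368  0.12      ]
[0.51295068 0.08279248 0.12      ]
```

View pics/top0z.png

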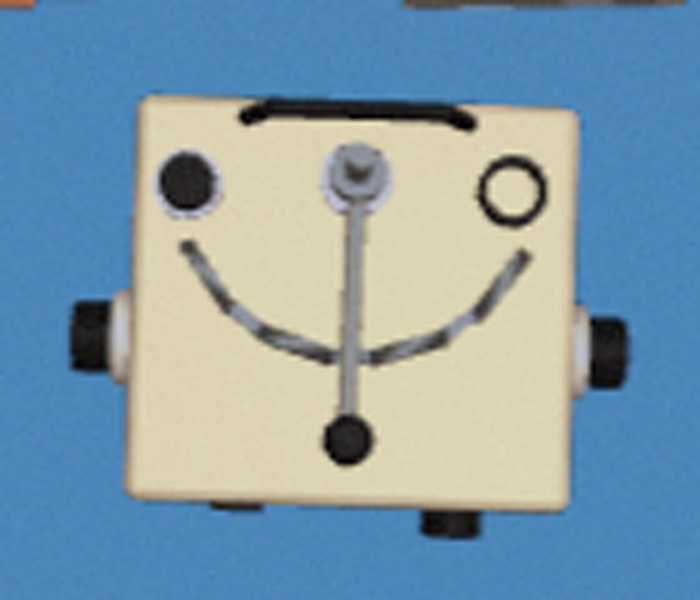

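View pics/side0z.png

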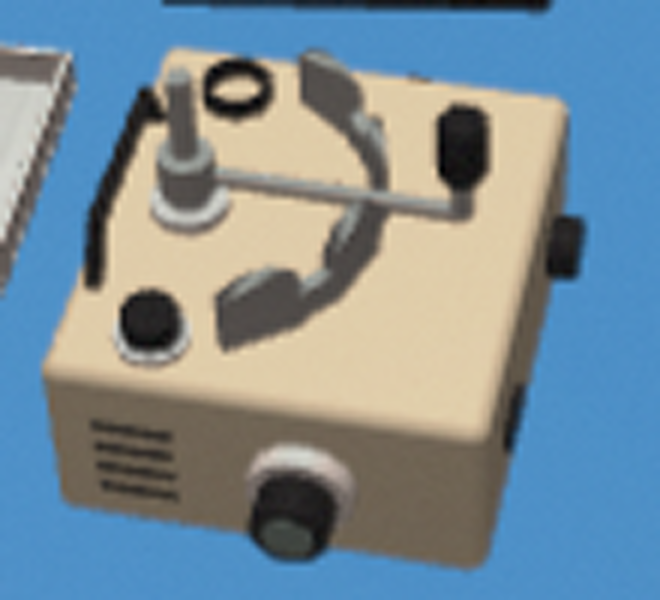

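```bash
python3 - <<'E'
from h import *
s=robot.read_state();print(np.round(cv2.Rodrigues(s['orientation'])[0],3), s['tool_pos'])
print(robot.get_calibration('wrist'), robot.tcp_to_grasp)
E
```

```text
[[-0.     0.405 -0.914]
 [ 0.    -0.914 -0.405]
 [-1.    -0.    -0.   ]] [ 0.24289661 -0.54854434  0.21846115]
{'fx': 295.570609317608, 'fy': 295.570609317608, 'cx': 275.22756952058495, 'cy': 210.86716964243988, 'distortion': array([-0.04738479,  0.        ,  0.        ,  0.        ,  0.        ]), 'T_tool_cam': array([[-7.77492345e-04, -2.86132453e-01,  9.58189759e-01,
        -1.65154106e-01],
       [ 9.99999677e-01, -4.16667350e-04,  6.86993402e-04,
         5.09533856e-04],
       [ 2.02675280e-04,  9.58189984e-01,  2.86132685e-01,
        -8.08500725e-02],
       [ 0.00000000e+00,  0.00000000e+00,  0.00000000e+00,
         1.00000000e+00]])} 0.0188
```

play_rows --plan '[{"slide": [0.3, 0.95, 0.3], "roll": -0.18, "fingers": 0.3}, {"slide": [0.3, 0.95, 0.3], "roll": -0.18, "fingers": 0.3}, {"slide": [0.3, 0.95, 0.3], "roll": -0.18, "fingers": 0.3}, {"slide": [0.3, 0.95, 0.3], "roll": -0.18, "fingers": 0.3}, {"slide": [0.5, 0.95, 0.3], "roll": -0.18, "fingers": 0.3}, {"slide": [0.5, 0.95, 0.3], "roll": -0.18, "fingers": 0.3}, {"slide": [0.5, 0.95, 0], "roll": -0.18, "fingers": 0.3}, {"slide": [0.5, 0.95, 0], "roll": -0.18, "fingers": 0.3}, {"slide": [0.6, 0.95, 0], "roll": -0.18, "fingers": 0.3}, {"slide": [0.6, 0.95, 0], "roll": -0.18, "fingers": 0.3}, {"slide": [0.6, 0.95, 0], "roll": -0.18, "fingers": 0.3}, {"slide": [0.6, 0.95, 0], "roll": -0.18, "fingers": 0.3}, {"slide": [0.7, 0.95, 0], "roll": -0.18, "fingers": 0.3}, {"slide": [0.7, 0.95, 0], "roll": -0.18, "fingers": 0.3}, {"slide": [0.7, 0.95, 0], "roll": -0.18, "fingers": 0.3}, {"slide": [0.7, 0.95, 0], "roll": -0.18, "fingers": 0.3}, {"slide": [0.7, 0.95, 0], "roll": -0.18, "fingers": 0.3}, {"slide": [0.7, 0.9, 0], "roll": -0.27, "fingers": 0.3}, {"slide": [0, 0, 0], "roll": 0, "fingers": 0.3}]'

```text
t: 2.78
tool_pos: [0.5376, -0.0354, 0.2723]
orientation: [-2.198, 0.05, 2.199]
force: [-0.4, -0.7, 0.1]
opening: 0.0604
```

```bash
python3 - <<'E'
from h import *
s=robot.read_state();R=cv2.Rodrigues(s['orientation'])[0]
k=robot.get_calibration('wrist');T=k['T_tool_cam']
im=robot.read_camera('wrist');save('w1.png',im)
def wz(uv,z):
    K=np.array([[k['fx'],0,k['cx']],[0,k['fy'],k['cy']],[0,0,1.]])
    u=cv2.undistortPoints(np.array([[uv]],float),K,k['distortion'])[0,0]
    d=R@T[:3,:3]@np.array([u[0],u[1],1]);o=s['tool_pos']+R@T[:3,3];return o+d*(z-o[2])/d[2]
print(np.round(R,3),s['tool_pos'])
for d in robot.mark_of('wrist','lever_knob'): print(d,wz(d['point'],.19))
r=robot.regions_of('wrist','lever_knob')
for d in r: print(d['extent'],d['p'])
E
```

```text
[[-0.    -0.046 -0.999]
 [ 0.    -0.999  0.046]
 [-1.    -0.     0.   ]] [ 0.53755195 -0.03544135  0.2723462 ]
{'point': [272.9, 215.5], 'p': 0.57} [ 0.54051649 -0.03363867  0.19      ]
[273.8, 138.3, 36.5, 200.0] 0.83
```

View pics/w1.png

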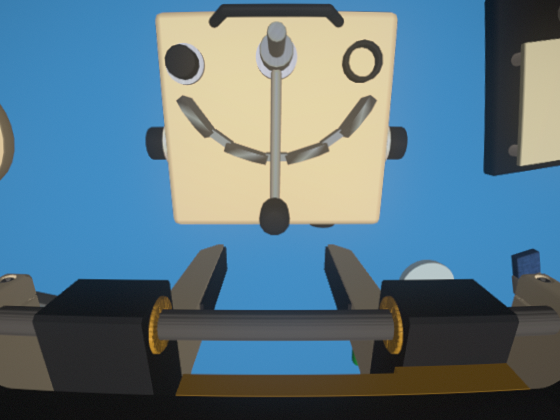

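The wrist view shows the knob at (274,216), midway between the fingers, with the bar square to the jaws. I'll descend and grip.

play_rows --plan '[{"slide": [0.08, 0, -0.8], "roll": 0, "fingers": 0.3}, {"slide": [0, 0, -0.8], "roll": 0, "fingers": 0.3}, {"slide": [0, 0, -0.8], "roll": 0, "fingers": 0.3}, {"slide": [0, 0, -0.8], "roll": 0, "fingers": 0.3}, {"slide": [0, 0, 0], "roll": 0, "fingers": 0.3}, {"slide": [0, 0, 0], "roll": 0, "fingers": -1}, {"slide": [0, 0, 0], "roll": 0, "fingers": -1}, {"slide": [0, 0, 0], "roll": 0, "fingers": -1}, {"slide": [0, 0, 0], "roll": 0, "fingers": -1}, {"slide": [0, 0, 0], "roll": 0, "fingers": -1}]' --squeeze 20

```text
t: 4.18
tool_pos: [0.5394, -0.0371, 0.1769]
orientation: [-2.198, 0.053, 2.197]
force: [-0.1, -0.5, 0.2]
opening: 0.0254
```

play_rows --plan '[{"slide": [0, 0, 0.4], "roll": 0, "fingers": -1}, {"slide": [0, 0, 0.4], "roll": 0, "fingers": -1}, {"slide": [0, 0, 0.27], "roll": 0, "fingers": -1}, {"slide": [0, 0, 0], "roll": 0, "fingers": -1}, {"slide": [0, 0, 0], "roll": 0, "fingers": -1}]'

```text
t: 4.8
tool_pos: [0.5394, -0.0371, 0.2084]
orientation: [-2.197, 0.053, 2.197]
force: [4.3, 0.6, -1.4]
opening: 0.0258
```

```bash
python3 - <<'E'
from h import *
save('side2.png',robot.read_camera('side')); im=cv2.imread('pics/side2.png')[130:280,200:340]; cv2.imwrite('pics/side2z.png',cv2.resize(im,None,fx=4,fy=4,interpolation=cv2.INTER_CUBIC))
# arc deltas from pivot, yaw
yaw=-.048; p=np.array([0,0])
prev=None
for i in range(11):
    q=-.63*i/10; v=np.array([-140*np.cos(q),140*np.sin(q)]); c,s=np.cos(yaw),np.sin(yaw)
    w=np.array([c*v[0]-s*v[1],s*v[0]+c*v[1]])
    if prev is not None: print(i,np.round((w-prev)/30,3))
    else: w0=w
    prev=w
print(w-w0)
E
```

```text
1 [-0.005 -0.294]
2 [ 0.014 -0.294]
3 [ 0.032 -0.292]
4 [ 0.05 -0.29]
5 [ 0.069 -0.286]
6 [ 0.086 -0.281]
7 [ 0.104 -0.275]
8 [ 0.121 -0.268]
9 [ 0.138 -0.26 ]
10 [ 0.154 -0.251]
[ 22.88766078 -83.67482691]
```

View pics/side2z.png

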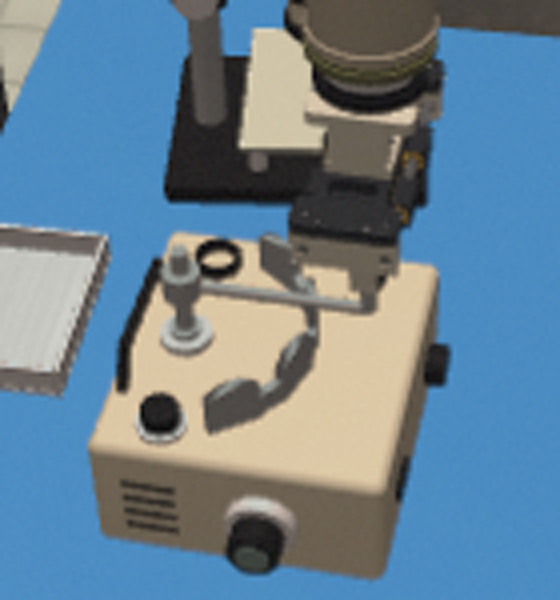

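The lever is lifted: the collar is up the post and the bar is clear of the comb. Now I'll swing it towards −y.

play_rows --plan '[{"slide": [0, -0.29, 0], "roll": 0.45, "fingers": -1}, {"slide": [0.01, -0.3, 0], "roll": 0.45, "fingers": -1}, {"slide": [0.03, -0.29, 0], "roll": 0.45, "fingers": -1}, {"slide": [0.05, -0.29, 0], "roll": 0.45, "fingers": -1}, {"slide": [0.07, -0.29, 0], "roll": 0.45, "fingers": -1}, {"slide": [0.085, -0.28, 0], "roll": 0.45, "fingers": -1}, {"slide": [0.105, -0.275, 0], "roll": 0.45, "fingers": -1}, {"slide": [0.12, -0.27, 0], "roll": 0.45, "fingers": -1}, {"slide": [0.14, -0.26, 0], "roll": 0.45, "fingers": -1}, {"slide": [0.155, -0.25, 0], "roll": 0.45, "fingers": -1}, {"slide": [0, 0, 0], "roll": 0, "fingers": -1}, {"slide": [0, 0, 0], "roll": 0, "fingers": -1}]'

```text
t: 6.35
tool_pos: [0.5625, -0.1202, 0.2082]
orientation: [1.893, 0.566, -1.892]
force: [4.7, 3.3, -2.0]
opening: 0.0256
```

```bash
python3 - <<'E'
from h import *
for c,(a,b,e,f) in {'side':(130,280,200,340),'wrist':(0,420,0,560)}.items():
    save(c+'3.png',robot.read_camera(c)); im=cv2.imread('pics/%s3.png'%c)[a:b,e:f]
    cv2.imwrite('pics/%s3z.png'%c,cv2.resize(im,None,fx=4,fy=4,interpolation=cv2.INTER_CUBIC) if c=='side' else im)
E
```

```text
(no output)
```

View pics/side3z.png

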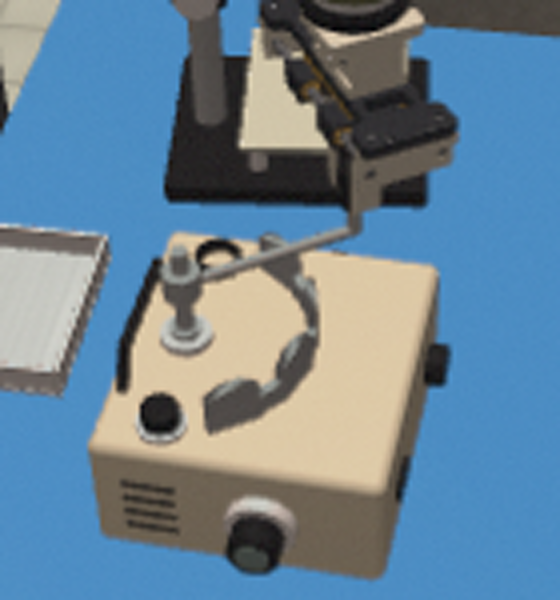

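View pics/wrist3z.png

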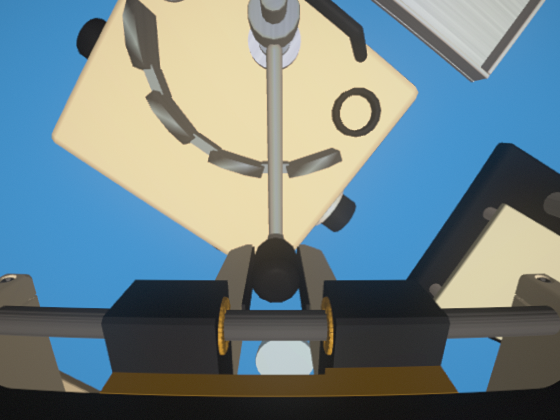

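In the wrist view the bar (column 276) lies between the teeth on either side of the outer notch (262 and 289). Now I'll lower it.

play_rows --plan '[{"slide": [0, 0, -0.3], "roll": 0, "fingers": -1}, {"slide": [0, 0, -0.3], "roll": 0, "fingers": -1}, {"slide": [0, 0, -0.25], "roll": 0, "fingers": -1}, {"slide": [0, 0, -0.2], "roll": 0, "fingers": -1}, {"slide": [0, 0, 0], "roll": 0, "fingers": -1}, {"slide": [0, 0, 0], "roll": 0, "fingers": -1}]'

```text
t: 7.2
tool_pos: [0.5626, -0.1202, 0.1766]
orientation: [1.893, 0.566, -1.891]
force: [6.0, 4.0, -2.0]
opening: 0.0253
```

play_rows --plan '[{"slide": [0, 0, 0], "roll": 0, "fingers": 0.2}, {"slide": [0, 0, 0], "roll": 0, "fingers": 0.2}, {"slide": [0, 0, 0], "roll": 0, "fingers": 0.2}, {"slide": [0, 0, 0], "roll": 0, "fingers": 0.2}, {"slide": [0, 0, 0.5], "roll": 0, "fingers": 0.2}, {"slide": [0, 0, 0.8], "roll": 0, "fingers": 0.2}, {"slide": [0, 0, 0.9], "roll": 0, "fingers": 0.2}, {"slide": [0, 0, 0.9], "roll": 0, "fingers": 0.2}, {"slide": [-0.8, 0.5, 0.5], "roll": 0, "fingers": 0.2}, {"slide": [-0.9, 0.5, 0], "roll": 0, "fingers": 0.2}, {"slide": [-0.9, 0.5, 0], "roll": 0, "fingers": 0.2}, {"slide": [-0.9, 0.5, 0], "roll": 0, "fingers": 0.2}, {"slide": [0, 0, 0], "roll": 0, "fingers": 0.2}]'

```text
t: 8.82
tool_pos: [0.4567, -0.0604, 0.287]
orientation: [1.893, 0.564, -1.889]
force: [0.5, -0.5, 0.4]
opening: 0.0556
```

```bash
python3 - <<'E'
from h import *
for c,(a,b,e,f) in {'side':(130,280,200,340),'top':(140,260,220,360),'wrist':(0,420,0,560)}.items():
    save(c+'4.png',robot.read_camera(c)); im=cv2.imread('pics/%s4.png'%c)[a:b,e:f]
    cv2.imwrite('pics/%s4z.png'%c,cv2.resize(im,None,fx=4,fy=4,interpolation=cv2.INTER_CUBIC) if c!='wrist' else im)
s=robot.read_state();print(s['t'],s['force'],s['tool_pos'])
E
```

```text
8.975 [-0.19334455  0.35904216 -0.63226322] [ 0.45791546 -0.06130214  0.28605365]
```

View pics/side4z.png

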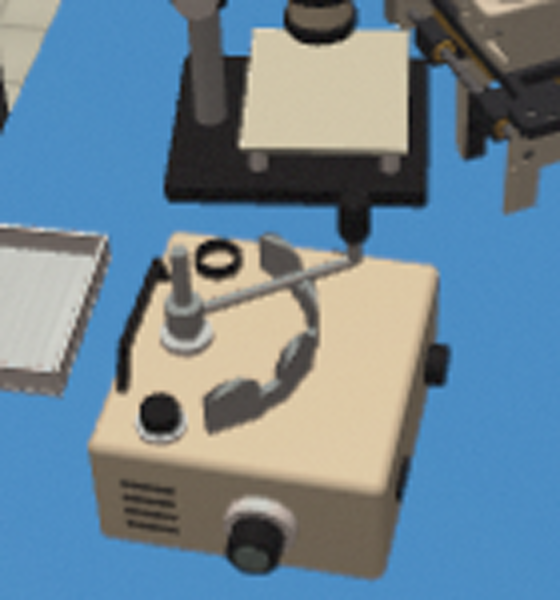

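View pics/wrist4z.png

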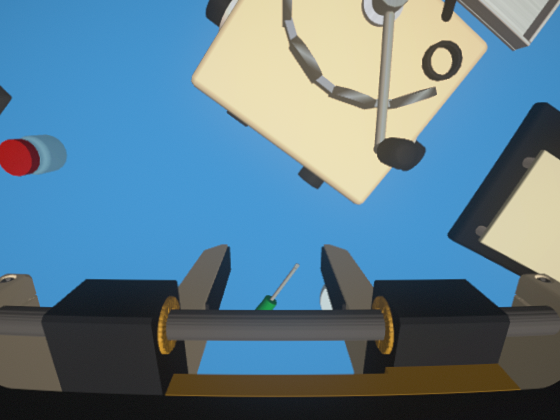

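View pics/top4z.png

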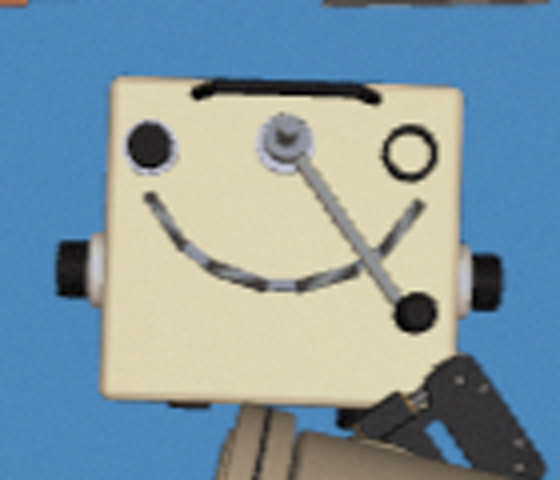

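The collar is back at its starting height: side picture about (246,210), the same as at the start. The bar sits in the −y notch and the gripper is clear, so I'll hand in.

```bash
python3 -c "
from h import *
print(robot.close_job())"
```

```text
the job is handed in; nothing more can be done
None
```

The lever is now in the notch on the light source's −y side, where the stereo microscope stands. I gripped the knob at 20 N, lifted it about 32 mm and swung it about 0.63 rad. I then lowered it fully, let go and backed away.

- **Seating:** the pictures after release show the bar between the teeth of that notch. In the side view the collar is back at its starting height. The gripper height at release was 0.1766 m, against 0.1769 m at the grasp.
- **Clearance and limits:** the gripper was clear, with residual force under 1 N, and the job was handed in at about 9 s. Force readings stayed at about 7 N or less at the end of each move, though I did not see peaks within a move.
- **Disagreements and gaps:**
  - The side and top cameras put the knob about 7 mm apart in y, and the wrist view and the closed fingers settled it.
  - The network found no knob in the first top picture, so I read that position off by eye.
  - I judged the final angle and height from the pictures and the gripper pose, not from a direct reading of the selector.

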